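Peel the top liner off the stuck stack

ROBOT

A 7-joint arm with a two-finger parallel gripper is mounted at the origin on the work surface. World frame = base frame: x ahead of the robot, y to its left, z up, the work surface at z = 0. Lengths are in m, angles in rad, forces in N, time in s.
With the tool pointing down it reaches from about 0.4 to 0.85 m from the base axis. Payload 10.4 kg.
Tool frame: the origin (TCP) lies midway between the tips of the shut fingers; the grasp point (between the pads) lies 19 mm behind it; z points along the fingers, y is the line along which they close (so a half turn about z gives the same grasp; the last joint's range is limited). The gripper opens to 87 mm and grips with 3 to 60 N. Pads are 19 mm wide; open, the fingers measure 117 mm over their backs; the gripper's body (75 mm by 190 mm) begins 51 mm behind the grasp point.
Start: joints at [-1.259, 0.332, -0.065, 1.46, 0.022, 1.35, -0.088], TCP at [0.205, 0.59, 0.223] pointing down, gripper open.
Joint ranges: [-2.6, 2.6], [-0.5, 2.12], [-1.47, 1.34], [0.16, 2.42], [-1.27, 4.41], [0.06, 2.06], [-2.6, 2.6]. Speed limits (rad/s): [2.22, 2.22, 2.79, 2.79, 3.14, 3.14, 3.14].

INTERFACE

Orientations are given as a unit quaternion [x, y, z, w].
In Python, from bench import r gives the robot as it stands.
- The arm moves only by the tool move_arm, never from a script. Its argument "targets" is a list of rows, each a list of 3 entries, a list of its own where there are three numbers: the shift along the tool's x, y, z in cm, then the turn, a rotation vector about the tool's x, y, z in rad, then the opening in per cent of the stroke, from 0 (shut) to 100 (fully open). In form: [[[x, y, z], [wx, wy, wz], gripper], ...]. A call has 1 to 20 rows; each row shifts and turns the commanded pose from where the row before left it, along the tool's axes as they then stand; what a row does not reach is not made up. A row lasts 1/8 s, in which the tool goes at most 62.5 mm and 10.7 degrees, less where a joint would pass 70% of its speed; a pose out of reach is approached as far as the arm can. A call with a gripper value outside its range is refused whole. The fingers move at their own pace and stop on an object; "grip_force" is the grip in N (left out, the last holds). Time passes only in rows, so rows that do not move let the fingers close. It gives the time, the measured TCP pose, the force, the opening and the grip force at its end, in the units of the state.
- r.read_state(): the state, without advancing time (a new reading comes with each control period).
- r.camera(name): name is "side" or "top"; returns a dict with "image" (400x640x3 uint8, blue, green, red), "vertical_fov" (degrees; the focal length in pixels is half the picture's height over the tangent of half this angle, whatever the lens; pixels are square), "cx", "cy" (the principal point, pixels), "cam_to_world" (4x4, takes a point from camera to world coordinates). Camera axes: x right, y down, z forward; pixel columns grow to the right and rows downward; lengths in m; the calibration is good to about 2 mm. A picture is of the moment at which its call begins. There is no depth.
- r.close_job(): hands the job in; it is judged then, once.
The state is a dict: "time": time; "joint_positions": joint angles; "joint_vel": joint speeds; "joint_torque": joint torques, N m; "ee_pos": TCP position; "eef_rot": TCP orientation; "ft_force": force on the tool from outside, world axes, zero at the start; "torque": the same for the moment, N m; "width": finger opening in m; "grip_force": force on a finger pad.
Only numpy, scipy, OpenCV 4.12 (cv2) and the standard library are available. Lean on these libraries where they do the work, as an engineer would, in place of code of your own. Each camera call takes 0.05 s, during which the arm holds its last target. There are 200 camera calls.

TASK

Push the plywood crate along the rollers until it is fully home against the end stop of the bay, then take the top tray liner by the ear standing at its corner and peel it off the sticky stack: raise that corner first while the opposite corner still sits on the stack, then lift it away. Carry the liner over the cork drip board and finish while still holding it there, still and level, centred over the board about 15 cm above it; nothing is put down or let go. The crate stays home, the liners below stay in it, and the other things on the bench are left alone.

Things in the scene. Friction and masses are not known exactly. Their poses are not given: they have to be found in the camera images.
- track: Wooden roller track fixed to the bench, 214 (x) by 450 (y) mm, origin on the bench (y from -238 to 210). The crate travels along its -y (to the robot's right). 12 passive steel rollers, 24 diameter, tops 55 above the bench, between rails 178 apart, 70 high (88 along the bay). The bay is the -y end: its rollers are slightly braked (about 5 N to push), so the crate stays where left.
- track_stop (a point): Middle of the inner face of the wooden end stop that closes the bay at the track's -y end (95 high above the bench). Fully home means that the crate's front touches this face; the crate's origin is then 110 from it along the track.
- crate: Open plywood crate on the rollers, 170 (x) by 220 (y) by 45 high, walls 8, floor 8, about 0.5 kg (1.3 kg with its contents), axes like the track's. Origin under its centre. 4 of play to each rail.
- crate_back (a point): Middle of the crate's +y outer face (the one away from the end stop), 25 above its underside: push here, towards -y of the track.
- nest: The lower liners, stuck into one block, loose inside the crate with 3 of play: 148 (x) by 198 (y) by 62 high, about 0.7 kg, origin under its centre, its top 70 above the crate's underside, axes like the crate's. Its recess holds the bowl of the top liner.
- liner: Top liner: grey formed tray, 0.12 kg, origin under the centre of its bowl, z up, axes like the crate's at first. Bowl 100 (x) by 150 (y), reaching 22 below the rim; rim 148 (x) by 198 (y), 4 thick, resting on the stack. Four tacky spots in the stack grip its bowl (about 1 N each) until that part has risen some 8 mm.
- liner_ear (a point): Grip point in the liner's ear: upright plate 10 thick (liner's x), 30 long (its y), standing 44 above the rim at the (-x, -y) corner (near the robot, towards the end stop). The point is mid-plate, 18 below its top edge, 26 above the rim's top face, at (-62, -80, 52) from the liner's origin. Fingers go down on either x side.
- liner_corner (a point): Outer corner of the top liner's rim by the ear, at the rim's underside: (-74, -99, 22) from the liner's origin.
- liner_far (a point): The opposite corner of the rim, at its underside: (74, 99, 22) from the liner's origin.
- board: Cork drip board fixed to the bench to the left of the track, 170 by 150, 6 thick. Origin under its centre.
- tin: Bystander: steel can, 84 diameter, 100 high, origin under its centre.
- jar: Bystander: amber glass jar, 68 diameter, 90 high, origin under its centre.
- pot: Bystander: white glue pot, 80 diameter, 80 high, origin under its centre.
- brush: Bystander: flat paint brush lying on the bench.
- sandblock: Bystander: cork sanding block, 75 by 50 by 30, origin under its centre.
- offcut: Bystander: wood offcut, 140 by 45 by 35, origin under its centre.
- chisel: Bystander: carving chisel lying on the bench, about 250 long.
There are look-alikes about, which are no part of the job. Several things look just like the board: the one meant starts farthest from the robot's base.

How it is judged:
By the outcome, as a careful person would: the job done as asked, in the order asked, and still so for the second after the job is handed in, while the arm keeps its last pose, push and grip.
It also fails if it takes over 64 s, if anything falls off the work surface, if the arm or the gripper's body presses on something with over 40 N, if the wrist force passes 120 N, or if a joint passes its speed limit or range.

## Working session

There is one attempt and no reset: what is moved stays moved. The work goes in short steps, Python scripts to look and compute and a tool call to move; the robot and the scene stay as the last step left them, time stands still between calls to the robot, and variables do not carry over. Pictures are saved under pics/ and viewed, at most 10 in all, crops included, and the job is handed in when it is done.

Besides the shell and the picture viewer there is one more tool, called after "Call:" in YAML: its name, and indented under it one key for each argument. move_arm: Moves the arm, as the interface text tells. Its arguments: {"type":"object","properties":{"targets":{"type":"array"},"grip_force":{"type":"number"}},"required":["targets"]}

```bash
mkdir -p pics; cat > h.py <<'E'
import numpy as np, cv2
from bench import r
def cam(n):
    c=r.camera(n); im=np.array(c["image"]); f=im.shape[0]/2/np.tan(np.radians(c["vertical_fov"])/2)
    return im,f,c["cx"],c["cy"],np.array(c["cam_to_world"])
def back(C,u,v,z):
    _,f,cx,cy,T=C; d=T[:3,:3]@np.array([(u-cx)/f,(v-cy)/f,1]); return T[:3,3]+d*(z-T[2,3])/d[2]
def proj(C,p):
    _,f,cx,cy,T=C; q=T[:3,:3].T@(np.array(p)-T[:3,3]); return np.array([cx+f*q[0]/q[2],cy+f*q[1]/q[2]])
E
python3 - <<'E'
from h import *
for n in("top","side"):
    C=cam(n); cv2.imwrite(f"pics/{n}0.png",C[0]); print(n,C[1:4],C[4].round(3).tolist())
s=r.read_state(); print(s)
E
```

```text
top (np.float64(370.9177273214381), 319.0148105323713, 204.491279963805) [[-0.016, -0.997, 0.072, 0.44], [-1.0, 0.017, 0.015, -0.071], [-0.016, -0.072, -0.997, 1.155], [0.0, 0.0, 0.0, 1.0]]
side (np.float64(446.09944235860667), 319.6999997578614, 206.03168533161553) [[0.867, -0.365, 0.34, -0.026], [-0.499, -0.652, 0.571, -0.944], [0.013, -0.664, -0.747, 1.309], [0.0, 0.0, 0.0, 1.0]]
{'time': 0.1, 'joint_positions': array([-1.258566  ,  0.33283514, -0.06469046,  1.4608134 ,  0.02158612,
        1.34991039, -0.08848496]), 'joint_vel': array([ 0.00097227,  0.00095087,  0.00016238, -0.00209582,  0.00141723,
        0.00152708, -0.00068357]), 'joint_torque': array([ 2.11150858e-03, -6.24543214e+01,  2.48244207e-02, -3.90716457e+01,
       -6.14827336e-02,  3.65323119e-02,  2.11083920e-05]), 'ee_pos': array([0.20527491, 0.58997626, 0.22183792]), 'eef_rot': array([ 1.66623693e-01,  9.86020355e-01, -6.30290049e-04, -8.35476192e-05]), 'ft_force': array([0.9113182 , 0.4817676 , 0.31161939]), 'torque': array([-0.02342365,  0.04875675, -0.03066083]), 'grip_force': 0.0, 'width': 0.08686379450106702}
```

View pics/top0.png

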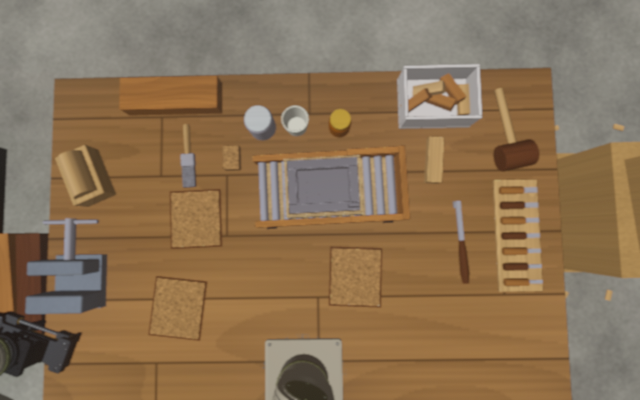

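View pics/side0.png

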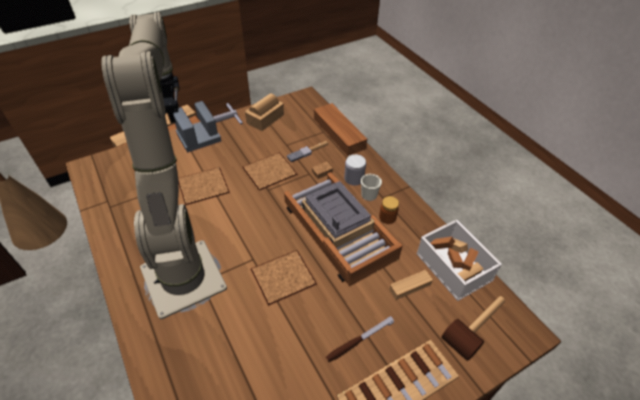

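The top view shows the track at (332,187) with its end stop at (403,184) and the crate at (323,187), grey liner on top. There are three cork boards, at (196,219), (178,308) and (356,277). The base is at about (304,385), so the farthest is (196,219), left of the track. Tin, pot and jar stand at (258,122), (294,120) and (340,122). I'll check these in one close crop.

```bash
python3 - <<'E'
from h import *
C=cam("top")
cv2.imwrite("pics/crop1.png",cv2.resize(C[0][140:260,160:420],None,fx=3,fy=3,interpolation=cv2.INTER_CUBIC))
for n,u,v,z in [("bA",196,219,.006),("bB",178,308,.006),("bC",356,277,.006),("crate",323,187,.13),("base",304,385,0)]:
    p=back(C,u,v,z);print(n,p.round(3),np.hypot(p[0],p[1]).round(3))
S=cam("side")
for u,v in[(269,170),(203,185),(283,277)]: print(back(S,u,v,.006).round(3))
print(proj(C,[.205,.59,.222]),proj(S,[.205,.59,.222]),proj(S,[0,0,0]),proj(C,[0,0,0]))
E
```

```text
bA [0.484 0.329 0.006] 0.585
bB [0.212 0.383 0.006] 0.437
bC [ 0.298 -0.164  0.006] 0.341
crate [ 0.562 -0.068  0.13 ] 0.566
base [-0.023 -0.     0.   ] 0.023
[0.482 0.331 0.006]
[0.211 0.382 0.006]
[ 0.296 -0.168  0.006]
[ 60.96406296 329.82295904] [173.33721228 114.56703359] [183.54858573 277.65940145] [303.76880075 377.27823361]
```

View pics/crop1.png

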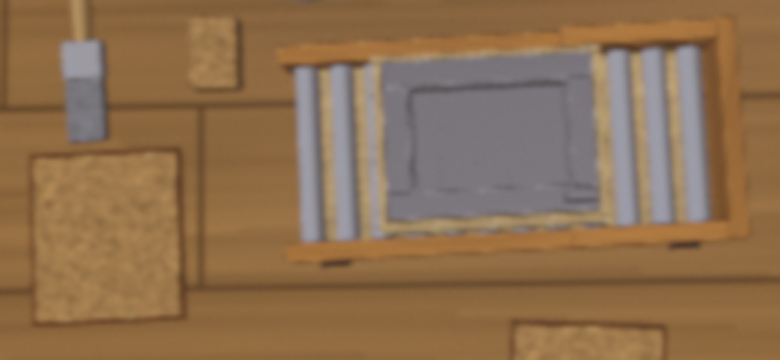

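The crop confirms board A: corners at crop (32,155), (180,150), (185,316), (33,323). It also shows the liner rim corners (383,62), (598,48), (607,210), (388,221), the ear at about (580,195), and the end stop's inner edge at crop x of about 715–725.

```bash
cat >> h.py <<'E'
def crop(C,u0,u1,v0,v1,k,name,pts=[]):
    im=cv2.resize(C[0][v0:v1,u0:u1],None,fx=k,fy=k,interpolation=cv2.INTER_CUBIC)
    for p in pts:
        u,v=proj(C,p); cv2.circle(im,(int((u-u0+.5)*k),int((v-v0+.5)*k)),2,(0,0,255),-1)
    cv2.imwrite("pics/"+name,im)
def tr(o,yaw,pts):
    c,s=np.cos(yaw),np.sin(yaw); return [(o[0]+c*x-s*y,o[1]+s*x+c*y,o[2]+z) for x,y,z in pts]
E
python3 - <<'E'
from h import *
C=cam("top")
def q(a,b,z): return back(C,160+a/3-.4,140+b/3-.4,z)
def rep(n,P,z):
    P=np.array([q(a,b,z) for a,b in P]); e=np.diff(np.vstack([P,P[:1]]),axis=0)
    print(n,P.mean(0).round(4),"len",np.hypot(e[:,0],e[:,1]).round(3),"ang",np.degrees(np.arctan2(e[:,1],e[:,0])).round(1)); return P
rep("board",[(32,155),(180,150),(185,316),(33,323)],.006)
rep("rim",[(383,62),(598,48),(607,210),(388,221)],.129)
rep("rails out top: stop end outer corner far/near, start",[(278,52),(736,18),(747,236),(288,259)],.088)
for a,b in[(710,50),(720,225)]: print("stop in",q(a,b,.095).round(4))
E
```

```text
board [0.4866 0.3314 0.006 ] len [0.155 0.172 0.158 0.175] ang [ -89.1 -178.1   91.7    1.1]
rim [ 0.5692 -0.0716  0.129 ] len [0.201 0.151 0.202 0.149] ang [ -87.3 -178.2   91.9    1.2]
rails out top: stop end outer corner far/near, start [ 0.5686 -0.0887  0.088 ] len [0.446 0.211 0.44  0.202] ang [ -86.8 -179.    91.9    2.6]
stop in [ 0.6519 -0.2807  0.095 ]
stop in [ 0.4835 -0.285   0.095 ]
```

Poses agree between the two cameras: yaw is about 0.03 rad, the crate centre is at (0.569,-0.072), the stop face is at y of about -0.283 (so roughly 10 cm of travel), and the board is at (0.485,0.331). I'll move above a point behind the crate and then turn.

Call:
move_arm:
  targets:
    - [[-3.65,-2.55,0],[0,0,0],70]
    - [[-3.65,-2.55,0],[0,0,0],70]
    - [[-3.65,-2.55,0],[0,0,0],70]
    - [[-3.65,-2.55,0],[0,0,0],70]
    - [[-3.65,-2.55,0],[0,0,0],70]
    - [[-3.65,-2.55,0],[0,0,0],70]
    - [[-3.65,-2.55,0],[0,0,0],70]
    - [[-3.65,-2.55,0],[0,0,0],70]
    - [[-3.65,-2.55,0],[0,0,0],70]
    - [[-3.65,-2.55,0],[0,0,0],70]
    - [[-3.65,-2.55,0],[0,0,0],70]
    - [[-3.65,-2.55,0],[0,0,0],70]
    - [[-3.65,-2.55,0],[0,0,0],70]
    - [[-3.65,-2.55,0],[0,0,0],70]

```text
time: 2.0
ee_pos: [0.5714, 0.0841, 0.2226]
eef_rot: [0.166, 0.986, 0.0, 0.0]
ft_force: [0.1, 0.6, -0.2]
width: 0.0607
grip_force: 0.0
```

Call:
move_arm:
  targets:
    - [[0,0,0],[0,0,0.15],70]
    - [[0,0,0],[0,0,0.15],70]
    - [[0,0,0],[0,0,0.15],70]
    - [[0,0,0],[0,0,0.15],70]
    - [[0,0,0],[0,0,0.15],70]
    - [[0,0,0],[0,0,0.15],70]
    - [[0,0,0],[0,0,0.15],70]
    - [[0,0,0],[0,0,0.15],70]
    - [[0,0,0],[0,0,0],70]
    - [[0,0,0],[0,0,0],70]

```text
time: 3.25
ee_pos: [0.5706, 0.0853, 0.2225]
eef_rot: [0.693, 0.721, -0.0, -0.0]
ft_force: [-0.4, -0.0, -0.1]
width: 0.0611
grip_force: 0.0
```

```bash
cat >> h.py <<'E'
from scipy.spatial.transform import Rotation as R
def st():
    s=r.read_state(); M=R.from_quat(s["eef_rot"]).as_matrix()
    print("t",round(s["time"],2),"pos",s["ee_pos"].round(4),"F",s["ft_force"].round(1),"w",round(s["width"],4),"g",round(s["grip_force"],1))
    print("yang",np.degrees(np.arctan2(M[1,1],M[0,1])).round(2),"z",M[:,2].round(3)); return s,M
def to(p):
    s,M=st(); print("tool cm",(M.T@(np.array(p)-s["ee_pos"])*100).round(2))
E
python3 - <<'E'
from h import *
to([.572,.085,.2])
C=cam("side"); crop(C,250,450,150,310,4,"side1.png")
E
```

```text
t 3.25 pos [0.5706 0.0853 0.2225] F [-0.4 -0.  -0.1] w 0.0611 g 0.0
yang 2.26 z [-0.  0. -1.]
tool cm [-0.03  0.14  2.25]
```

View pics/side1.png

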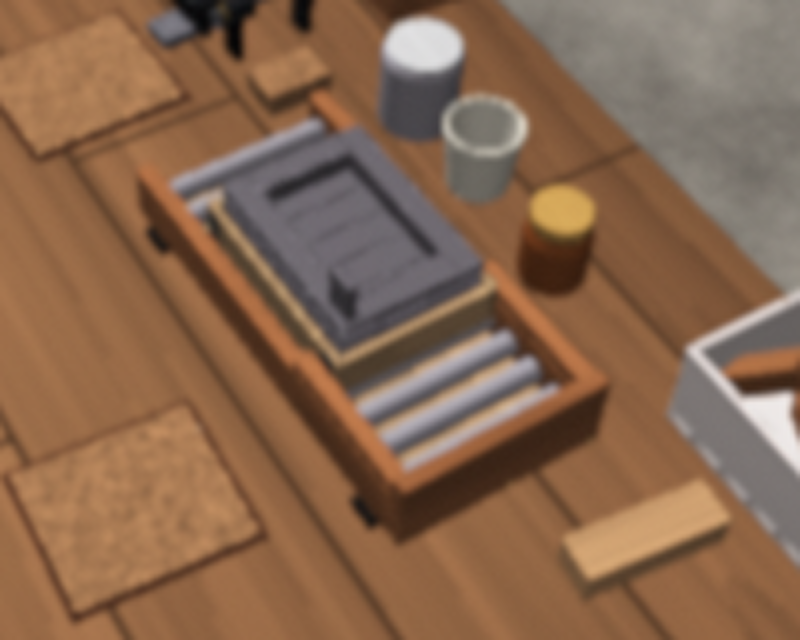

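The side crop shows the ear at (343,290), at the robot/stop corner of the liner. The fingers are at about (235,30)–(300,10), clear behind the crate. I'll go down and push gently.

Call:
move_arm:
  targets:
    - [[0,0,4],[0,0,0],70]
    - [[0,0,4],[0,0,0],70]
    - [[0,0,4],[0,0,0],70]
    - [[0,0,2.6],[0,0,0],70]
    - [[-0.5,0,0],[0,0,0],70]
    - [[-0.5,0,0],[0,0,0],70]
    - [[-0.5,0,0],[0,0,0],70]
    - [[-0.5,0,0],[0,0,0],70]
    - [[-0.5,0,0],[0,0,0],70]
    - [[-0.5,0,0],[0,0,0],70]
    - [[-0.5,0,0],[0,0,0],70]
    - [[-0.5,0,0],[0,0,0],70]
    - [[-0.5,0,0],[0,0,0],70]
    - [[-0.5,0,0],[0,0,0],70]

```text
time: 5.05
ee_pos: [0.5725, 0.0352, 0.0766]
eef_rot: [0.694, 0.72, 0.0, -0.0]
ft_force: [-0.8, 3.3, 2.2]
width: 0.061
grip_force: 2.1
```

Call:
move_arm:
  targets:
    - [[-0.5,0,0],[0,0,0],70]
    - [[-0.5,0,0],[0,0,0],70]
    - [[-0.5,0,0],[0,0,0],70]
    - [[-0.5,0,0],[0,0,0],70]
    - [[-0.5,0,0],[0,0,0],70]
    - [[-0.5,0,0],[0,0,0],70]
    - [[-0.5,0,0],[0,0,0],70]
    - [[-0.5,0,0],[0,0,0],70]
    - [[-0.5,0,0],[0,0,0],70]
    - [[-0.5,0,0],[0,0,0],70]
    - [[-0.5,0,0],[0,0,0],70]
    - [[-0.5,0,0],[0,0,0],70]

```text
time: 6.55
ee_pos: [0.5746, -0.0244, 0.0765]
eef_rot: [0.694, 0.72, 0.0, -0.0]
ft_force: [-1.1, 6.6, 3.0]
width: 0.0606
grip_force: 3.0
```

Call:
move_arm:
  targets:
    - [[-0.4,0,0],[0,0,0],70]
    - [[-0.4,0,0],[0,0,0],70]
    - [[-0.4,0,0],[0,0,0],70]
    - [[-0.4,0,0],[0,0,0],70]
    - [[-0.4,0,0],[0,0,0],70]

```text
time: 7.18
ee_pos: [0.5754, -0.0441, 0.0766]
eef_rot: [0.694, 0.72, 0.0, -0.0]
ft_force: [-0.9, 7.5, 3.4]
width: 0.061
grip_force: 3.5
```

Call:
move_arm:
  targets:
    - [[-0.2,0,0],[0,0,0],70]
    - [[-0.2,0,0],[0,0,0],70]

```text
time: 7.42
ee_pos: [0.5755, -0.048, 0.0766]
eef_rot: [0.694, 0.72, 0.0, -0.0]
ft_force: [-0.7, 6.8, 3.4]
width: 0.0611
grip_force: 3.4
```

Call:
move_arm:
  targets:
    - [[-0.2,0,0],[0,0,0],70]
    - [[-0.2,0,0],[0,0,0],70]

```text
time: 7.68
ee_pos: [0.5756, -0.052, 0.0766]
eef_rot: [0.694, 0.72, 0.0, -0.0]
ft_force: [-1.0, 6.5, 2.8]
width: 0.0607
grip_force: 3.4
```

```bash
python3 - <<'E'
from h import *
st(); C=cam("side"); crop(C,250,450,150,310,4,"side2.png")
E
```

```text
t 7.67 pos [ 0.5756 -0.052   0.0766] F [-1.   6.5  2.8] w 0.0607 g 3.4
yang 2.09 z [-0.     0.001 -1.   ]
```

View pics/side2.png

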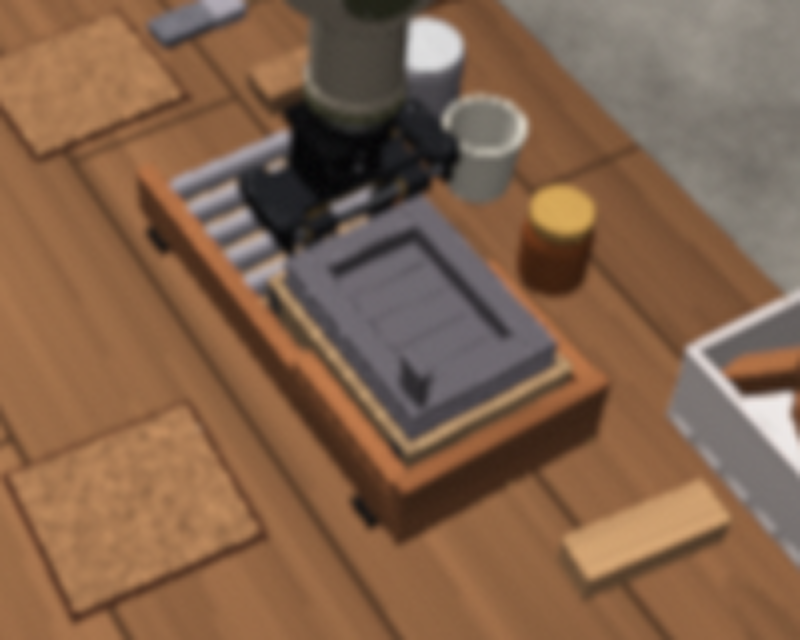

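The crate is nearly at the stop: its front edge at (410,455)–(575,370) lies right by the stop's inner edge. I'll push on in small steps until the force jumps.

Call:
move_arm:
  targets:
    - [[-0.2,0,0],[0,0,0],70]
    - [[-0.2,0,0],[0,0,0],70]

```text
time: 7.98
ee_pos: [0.5757, -0.056, 0.0766]
eef_rot: [0.694, 0.72, 0.0, -0.0]
ft_force: [-1.0, 6.2, 3.5]
width: 0.0607
grip_force: 3.4
```

Call:
move_arm:
  targets:
    - [[-0.2,0,0],[0,0,0],70]
    - [[-0.2,0,0],[0,0,0],70]

```text
time: 8.22
ee_pos: [0.5759, -0.06, 0.0766]
eef_rot: [0.694, 0.72, 0.0, -0.0]
ft_force: [-1.1, 6.2, 4.0]
width: 0.0607
grip_force: 3.4
```

Call:
move_arm:
  targets:
    - [[-0.15,0,0],[0,0,0],70]
    - [[-0.15,0,0],[0,0,0],70]

```text
time: 8.48
ee_pos: [0.576, -0.0613, 0.0766]
eef_rot: [0.694, 0.72, 0.001, -0.001]
ft_force: [-2.7, 14.1, 5.7]
width: 0.061
grip_force: 7.3
```

Call:
move_arm:
  targets:
    - [[-0.15,0,0],[0,0,0],70]
    - [[0,0,0],[0,0,0],70]

```text
time: 8.72
ee_pos: [0.5759, -0.0613, 0.0765]
eef_rot: [0.693, 0.721, 0.001, -0.002]
ft_force: [-4.0, 16.6, 6.1]
width: 0.0608
grip_force: 8.1
```

The crate stopped moving and the force rose to 17 N, so it is home. I'll back off and rise.

Call:
move_arm:
  targets:
    - [[1,0,0],[0,0,0],70]
    - [[2,0,0],[0,0,0],70]
    - [[0,0,-4],[0,0,0],60]
    - [[0,0,-5],[0,0,0],60]
    - [[0,0,-5],[0,0,0],60]
    - [[0,0,0],[0,0,0],60]

```text
time: 9.48
ee_pos: [0.5769, -0.0368, 0.2203]
eef_rot: [0.695, 0.719, 0.002, 0.003]
ft_force: [-0.2, 0.9, -0.6]
width: 0.0521
grip_force: 0.0
```

```bash
python3 - <<'E'
from h import *
st(); yaw=.034; o=(.574,-.181,.103)
P=tr(o,yaw,[(-74,-99,26),(74,-99,26),(74,99,26),(-74,99,26),(-57,-65,70),(-67,-65,70),(-57,-95,70),(-67,-95,70)][0:0]+[(x/1e3,y/1e3,z/1e3) for x,y,z in [(-74,-99,26),(74,-99,26),(74,99,26),(-74,99,26),(-57,-65,70),(-67,-65,70),(-57,-95,70),(-67,-95,70)]])
C=cam("top"); crop(C,330,420,140,230,6,"a.png",P)
S=cam("side"); crop(S,310,420,190,280,5,"b.png",P)
a,b=cv2.imread("pics/a.png"),cv2.imread("pics/b.png")
cv2.imwrite("pics/fit1.png",cv2.vconcat([cv2.resize(a,(550,550)),b])[:1000]); 
c=np.zeros((540,0,3),np.uint8); b2=cv2.copyMakeBorder(b,0,90,0,0,cv2.BORDER_CONSTANT)
cv2.imwrite("pics/fit1.png",cv2.resize(cv2.hconcat([a,b2]),(800,396)))
E
```

```text
t 9.47 pos [ 0.5769 -0.0368  0.2203] F [-0.2  0.9 -0.6] w 0.0521 g 0.0
yang 1.98 z [ 0.007 -0.    -1.   ]
```

View pics/fit1.png

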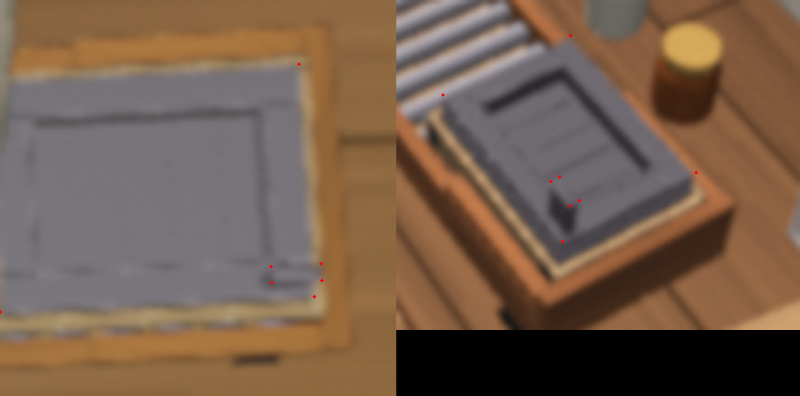

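Left (top view) and right (side view), the predicted dots sit within about 3 mm of the rim and ear, with the image about 3 mm further towards -y. The ear grip point is therefore about (0.514,-0.266,0.155). Moving above it.

Call:
move_arm:
  targets:
    - [[-3.8,-1.2,0],[0,0,0],60]
    - [[-3.8,-1.2,0],[0,0,0],60]
    - [[-3.8,-1.2,0],[0,0,0],60]
    - [[-3.8,-1.2,0],[0,0,0],60]
    - [[-3.8,-1.2,0],[0,0,0],60]
    - [[-3.8,-1.2,0],[0,0,0],60]
    - [[0,0,0],[0,0,0],60]
    - [[0,0,0],[0,0,0],60]

```text
time: 10.58
ee_pos: [0.5108, -0.2652, 0.2152]
eef_rot: [0.694, 0.72, -0.001, -0.001]
ft_force: [0.5, -0.1, 0.4]
width: 0.0522
grip_force: 0.0
```

```bash
python3 - <<'E'
from h import *
to([.514,-.266,.136])
E
```

```text
t 10.57 pos [ 0.5108 -0.2652  0.2152] F [ 0.5 -0.1  0.4] w 0.0522 g 0.0
yang 2.05 z [-0.002  0.    -1.   ]
tool cm [-0.1   0.33  7.92]
```

Call:
move_arm:
  targets:
    - [[-0.1,0.3,2.5],[0,0,0],60]
    - [[0,0,2.5],[0,0,0],60]
    - [[0,0,1.9],[0,0,0],60]
    - [[0,0,1],[0,0,0],60]
    - [[0,0,0],[0,0,0],60]

```text
time: 11.2
ee_pos: [0.5142, -0.2662, 0.1371]
eef_rot: [0.694, 0.72, -0.0, -0.0]
ft_force: [0.1, 0.3, 0.9]
width: 0.0524
grip_force: 0.0
```

```bash
python3 - <<'E'
from h import *
s,M=st(); C=cam("side"); crop(C,310,410,190,275,7,"grip1.png",[s["ee_pos"],s["ee_pos"]-M[:,2]*.019])
E
```

```text
t 11.2 pos [ 0.5142 -0.2662  0.1371] F [0.1 0.3 0.9] w 0.0524 g 0.0
yang 2.08 z [-0.001  0.    -1.   ]
```

View pics/grip1.png

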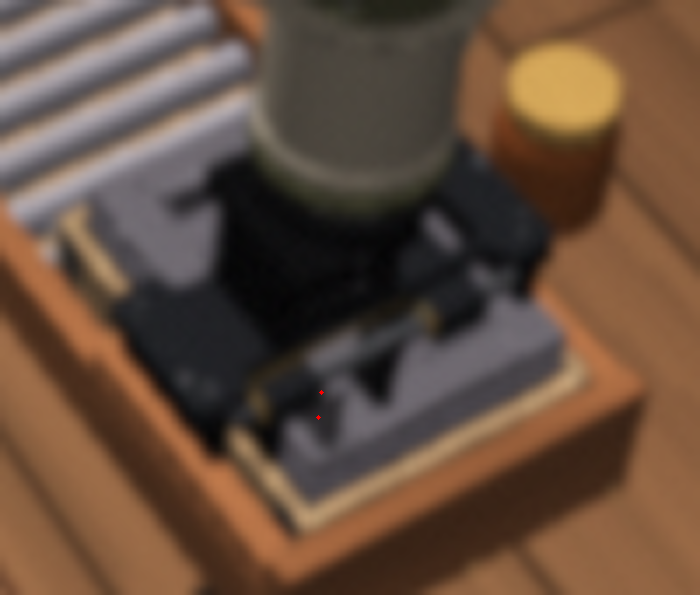

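The picture shows the fingers at (265,410) and (380,385) on either side of the ear end at (322,425). Closing.

Call:
move_arm:
  targets:
    - [[0,0,0],[0,0,0],30]
    - [[0,0,0],[0,0,0],15]
    - [[0,0,0],[0,0,0],0]
    - [[0,0,0],[0,0,0],0]
    - [[0,0,0],[0,0,0],0]
    - [[0,0,0],[0,0,0],0]
    - [[0,0,0],[0,0,0],0]
  grip_force: 55

```text
time: 12.12
ee_pos: [0.5143, -0.2665, 0.1375]
eef_rot: [0.694, 0.72, 0.0, -0.0]
ft_force: [0.7, -0.3, 0.5]
width: 0.0094
grip_force: 55.0
```

Gripped (9.4 mm, 55 N). Next I'll peel by rotating the liner about the far corner, raising the ear corner by about 3.6 cm.

Call:
move_arm:
  targets:
    - [[0.014,0.011,-0.36],[0.0097,-0.0127,0],0]
    - [[0.014,0.011,-0.36],[0.0097,-0.0127,0],0]
    - [[0.014,0.011,-0.36],[0.0097,-0.0127,0],0]
    - [[0.014,0.011,-0.36],[0.0097,-0.0127,0],0]
    - [[0.014,0.011,-0.36],[0.0097,-0.0127,0],0]

```text
time: 12.75
ee_pos: [0.5153, -0.2653, 0.1558]
eef_rot: [0.694, 0.719, -0.04, 0.006]
ft_force: [-0.9, -0.6, -0.9]
width: 0.0095
grip_force: 55.0
```

Call:
move_arm:
  targets:
    - [[0.014,0.011,-0.36],[0.0097,-0.0127,0],0]
    - [[0.014,0.011,-0.36],[0.0097,-0.0127,0],0]
    - [[0.014,0.011,-0.36],[0.0097,-0.0127,0],0]
    - [[0.014,0.011,-0.36],[0.0097,-0.0127,0],0]
    - [[0.014,0.011,-0.36],[0.0097,-0.0127,0],0]
    - [[0,0,0],[0,0,0],0]

```text
time: 13.5
ee_pos: [0.5172, -0.2627, 0.1734]
eef_rot: [0.692, 0.718, -0.079, 0.012]
ft_force: [-0.4, -0.6, -1.3]
width: 0.0095
grip_force: 55.0
```

```bash
cat >> h.py <<'E'
def linerpts(s,M):
    g=s["ee_pos"]-M[:,2]*.019; L=np.column_stack([M[:,1],M[:,0],-M[:,2]])
    return [g+L@(np.array(p)/1e3-np.array([-.062,-.08,.052])) for p in [(-74,-99,22),(74,-99,22),(74,99,22),(-74,99,22),(74,99,26),(74,-99,26),(-74,99,26),(0,0,0)]]
E
python3 - <<'E'
from h import *
s,M=st(); P=linerpts(s,M); print(np.round(P,3).tolist()); C=cam("side"); crop(C,300,420,180,285,6,"peel.png",P[:7])
E
```

```text
t 13.5 pos [ 0.5172 -0.2627  0.1734] F [-0.4 -0.6 -1.3] w 0.0095 g 55.0
yang 1.74 z [-0.092 -0.13  -0.987]
[[0.505, -0.283, 0.166], [0.652, -0.279, 0.152], [0.644, -0.083, 0.127], [0.497, -0.087, 0.141], [0.644, -0.082, 0.131], [0.653, -0.278, 0.156], [0.497, -0.087, 0.145], [0.572, -0.186, 0.125]]
```

View pics/peel.png

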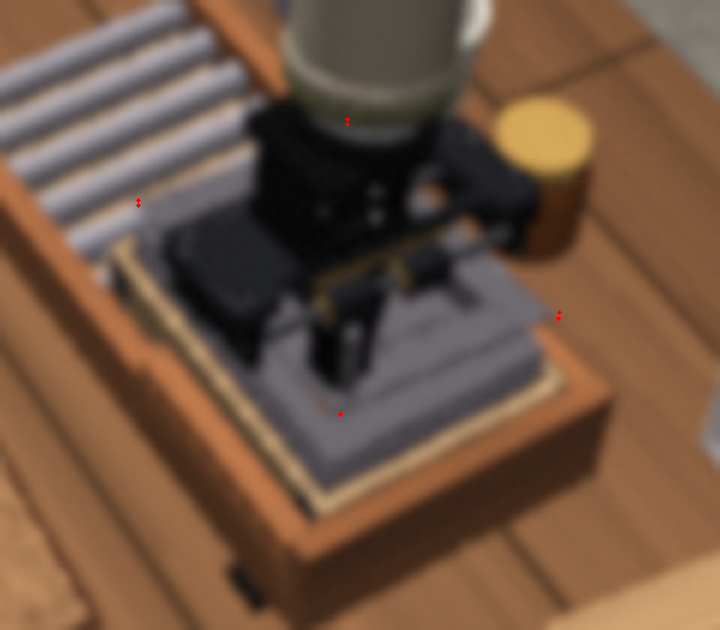

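The rim edge has lifted cleanly, from (340,405) to (550,315). The far corner still sits at z 0.127 and the stack remains below. Lifting away now, then levelling.

Call:
move_arm:
  targets:
    - [[-0.06,-0.05,-0.5],[0,0,0],0]
    - [[-0.06,-0.05,-0.5],[0,0,0],0]
    - [[-0.06,-0.05,-0.5],[0,0,0],0]
    - [[-0.06,-0.05,-0.5],[0,0,0],0]
    - [[-0.12,-0.1,-1],[0,0,0],0]
    - [[-0.12,-0.1,-1],[0,0,0],0]
    - [[-0.12,-0.1,-1],[0,0,0],0]
    - [[-0.12,-0.1,-1],[0,0,0],0]
    - [[-0.12,-0.1,-1],[0,0,0],0]
    - [[-0.12,-0.1,-1],[0,0,0],0]
    - [[0,0,0],[-0.0194,0.0254,0],0]
    - [[0,0,0],[-0.0194,0.0254,0],0]
    - [[0,0,0],[-0.0194,0.0254,0],0]
    - [[0,0,0],[-0.0194,0.0254,0],0]
    - [[0,0,0],[-0.0194,0.0254,0],0]
    - [[0,0,0],[0,0,0],0]
    - [[0,0,0],[0,0,0],0]

```text
time: 15.68
ee_pos: [0.5167, -0.2622, 0.2541]
eef_rot: [0.694, 0.72, -0.0, -0.0]
ft_force: [0.8, -0.4, -2.0]
width: 0.0095
grip_force: 55.0
```

```bash
python3 - <<'E'
from h import *
s,M=st(); L=np.column_stack([M[:,1],M[:,0],-M[:,2]])
g=np.array([.4866,.3314,.156])-L@np.array([-.062,-.08,.052])*-1; print("grip",g.round(4)); to(g+M[:,2]*.019)
E
```

```text
t 15.68 pos [ 0.5167 -0.2622  0.2541] F [ 0.8 -0.4 -2. ] w 0.0095 g 55.0
yang 2.08 z [-0. -0. -1.]
grip [0.4275 0.2492 0.208 ]
t 15.68 pos [ 0.5167 -0.2622  0.2541] F [ 0.8 -0.4 -2. ] w 0.0095 g 55.0
yang 2.08 z [-0. -0. -1.]
tool cm [51.43 -7.06  6.51]
```

Call:
move_arm:
  targets:
    - [[1,-0.14,0],[0,0,0],0]
    - [[2,-0.27,0],[0,0,0],0]
    - [[3,-0.41,0],[0,0,0],0]
    - [[3.5,-0.48,0],[0,0,0],0]
    - [[3.5,-0.48,0],[0,0,0],0]
    - [[3.5,-0.48,0],[0,0,0],0]
    - [[3.5,-0.48,0],[0,0,0],0]
    - [[3.5,-0.48,0],[0,0,0],0]
    - [[3.5,-0.48,0],[0,0,0],0]
    - [[3.5,-0.48,0],[0,0,0],0]
    - [[3.5,-0.48,0],[0,0,0],0]
    - [[3.5,-0.48,0],[0,0,0],0]
    - [[3.5,-0.48,0],[0,0,0],0]
    - [[3.5,-0.48,0],[0,0,0],0]
    - [[3,-0.41,0],[0,0,0],0]
    - [[2,-0.27,0],[0,0,0],0]
    - [[1.4,-0.2,0],[0,0,0],0]
    - [[0.5,-0.07,0],[0,0,0],0]

```text
time: 17.92
ee_pos: [0.4276, 0.2491, 0.2542]
eef_rot: [0.694, 0.72, -0.0, 0.0]
ft_force: [0.2, 0.2, -1.2]
width: 0.009
grip_force: 55.0
```

Call:
move_arm:
  targets:
    - [[0,0,1],[0,0,0],0]
    - [[0,0,1.5],[0,0,0],0]
    - [[0,0,1.5],[0,0,0],0]
    - [[0,0,1.5],[0,0,0],0]
    - [[0,0,0.7],[0,0,0],0]
    - [[0,0,0.3],[0,0,0],0]
    - [[0,0,0],[0,0,0],0]
    - [[0,0,0],[0,0,0],0]

```text
time: 18.92
ee_pos: [0.4279, 0.249, 0.1897]
eef_rot: [0.694, 0.72, 0.0, 0.0]
ft_force: [-0.5, -0.3, -0.7]
width: 0.0099
grip_force: 55.0
```

```bash
python3 - <<'E'
from h import *
to([.4275,.2492,.189]); s,M=st(); P=linerpts(s,M)
C=cam("top"); crop(C,150,270,150,270,4,"a.png",P); S=cam("side"); crop(S,190,310,90,210,4,"b.png",P)
cv2.imwrite("pics/fin.png",cv2.resize(cv2.hconcat([cv2.imread("pics/a.png"),cv2.imread("pics/b.png")]),(800,400)))
E
```

```text
t 18.93 pos [0.4279 0.249  0.1897] F [-0.5 -0.3 -0.7] w 0.0099 g 55.0
yang 2.06 z [ 0.001  0.001 -1.   ]
tool cm [ 0.02 -0.04  0.07]
t 18.93 pos [0.4279 0.249  0.1897] F [-0.5 -0.3 -0.7] w 0.0099 g 55.0
yang 2.06 z [ 0.001  0.001 -1.   ]
```

View pics/fin.png

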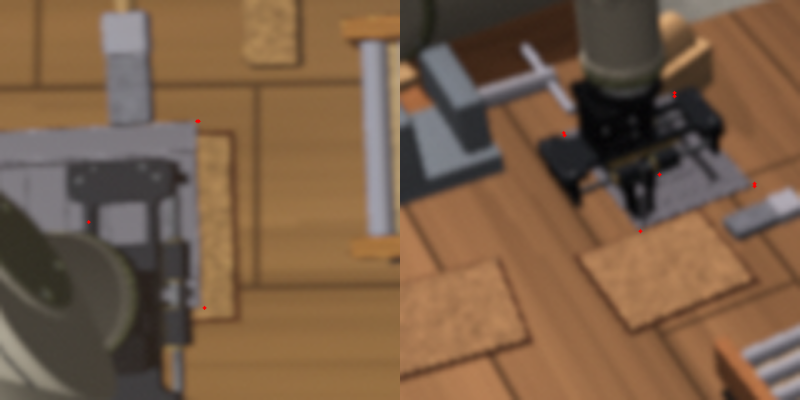

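The liner is held over the board. In the top view its -y rim corners, at (195,122) and (197,305), are about 3 mm to +y of the prediction. I'll measure edge offsets numerically to check the level and centring.

```bash
cat > fit.py <<'E'
from h import *
from scipy.ndimage import map_coordinates
from scipy.optimize import least_squares
s,M=st(); L=np.column_stack([M[:,1],M[:,0],-M[:,2]]); g=s["ee_pos"]-M[:,2]*.019; e=np.array([-.062,-.08,.052])
def pose(q,p): # q: offset of grip (liner axes, m), rotation about liner axes
    return g+L@(q[:3]+R.from_rotvec(q[3:]).apply(np.array(p)/1e3-e))
C={n:cam(n) for n in("top","side")}
E=[("top",(74,-60,26),(74,85,26)),("top",(-45,-99,26),(70,-99,26)),("top",(0,99,26),(70,99,26)),
   ("side",(-60,-99,22),(68,-99,22)),("side",(74,-94,24),(74,-60,24)),("side",(-74,-94,24),(-74,-40,24))]
obs=[]
for n,a,b in E:
    G=cv2.cvtColor(C[n][0],cv2.COLOR_BGR2LAB).astype(float); row=[]
    for t in np.linspace(0,1,13):
        P=np.array(a)+t*(np.array(b)-np.array(a)); z=np.zeros(6)
        u=proj(C[n],pose(z,P)); d=proj(C[n],pose(z,b))-proj(C[n],pose(z,a)); nn=np.array([d[1],-d[0]])/np.hypot(*d)
        k=np.arange(-6,6.01,.25); pr=map_coordinates(G[:,:,2],[u[1]+k*nn[1],u[0]+k*nn[0]],order=1)
        gr=np.abs(np.gradient(cv2.GaussianBlur(pr.reshape(-1,1),(1,7),0).ravel())); i=gr.argmax()
        row.append(k[i] if gr[i]>.8 else np.nan); 
        if gr[i]>.8: obs.append((n,P,u,nn,k[i]))
    print(n,a,b,row)
def res(q): return [((proj(C[n],pose(q,P))-u)@nn-k) for n,P,u,nn,k in obs]+list(q[:3]/.004)+list(q[3:]/.05)
f=least_squares(res,np.zeros(6),loss="soft_l1"); print("off mm",(f.x[:3]*1e3).round(1),"rot deg",np.degrees(f.x[3:]).round(2),"rms",np.std(f.fun).round(2))
print("origin",pose(f.x,(0,0,0)).round(4))
E
python3 fit.py; python3 - <<'E'
from h import *
C=cam("top"); crop(C,115,245,160,280,3,"a.png"); S=cam("side"); crop(S,225,310,90,170,5,"b.png")
a,b=cv2.imread("pics/a.png"),cv2.imread("pics/b.png"); b=cv2.resize(b,None,fx=.9,fy=.9)
cv2.imwrite("pics/fin2.png",cv2.hconcat([a,b[:360]]))
E
```

```text
t 19.02 pos [0.4279 0.2489 0.1896] F [ 0.3 -0.7 -1.1] w 0.0093 g 55.0
yang 2.07 z [ 0.001  0.001 -1.   ]
top (74, -60, 26) (74, 85, 26) [nan, nan, nan, np.float64(0.0), np.float64(0.0), np.float64(-0.25), np.float64(0.0), np.float64(0.0), np.float64(0.0), np.float64(-0.25), np.float64(-0.25), np.float64(-0.25), np.float64(-0.25)]
top (-45, -99, 26) (70, -99, 26) [np.float64(0.25), np.float64(0.25), np.float64(0.25), np.float64(0.25), np.float64(0.0), np.float64(0.25), np.float64(0.25), np.float64(0.5), np.float64(0.5), np.float64(0.5), np.float64(0.5), np.float64(0.25), np.float64(0.0)]
top (0, 99, 26) (70, 99, 26) [nan, nan, nan, nan, nan, nan, np.float64(5.0), np.float64(1.0), np.float64(0.25), np.float64(0.5), np.float64(0.5), np.float64(0.75), np.float64(0.75)]
side (-60, -99, 22) (68, -99, 22) [np.float64(0.25), np.float64(0.25), np.float64(0.25), np.float64(0.25), np.float64(0.25), np.float64(0.25), np.float64(0.25), np.float64(0.25), np.float64(0.25), np.float64(0.25), np.float64(0.25), np.float64(0.5), np.float64(-4.75)]
side (74, -94, 24) (74, -60, 24) [np.float64(0.25), np.float64(0.0), np.float64(0.25), np.float64(0.25), np.float64(0.25), np.float64(0.25), np.float64(0.0), np.float64(0.25), np.float64(0.25), np.float64(0.25), np.float64(0.25), np.float64(0.0), np.float64(0.25)]
side (-74, -94, 24) (-74, -40, 24) [np.float64(0.5), np.float64(0.5), np.float64(0.5), np.float64(0.75), np.float64(0.5), np.float64(0.75), np.float64(0.5), np.float64(0.5), np.float64(0.25), np.float64(0.5), np.float64(0.75), np.float64(0.5), np.float64(0.5)]
off mm [-1.8  1.3 -0.7] rot deg [ 0.85 -0.71 -0.63] rms 0.77
origin [0.4866 0.3325 0.158 ]
```

View pics/fin2.png

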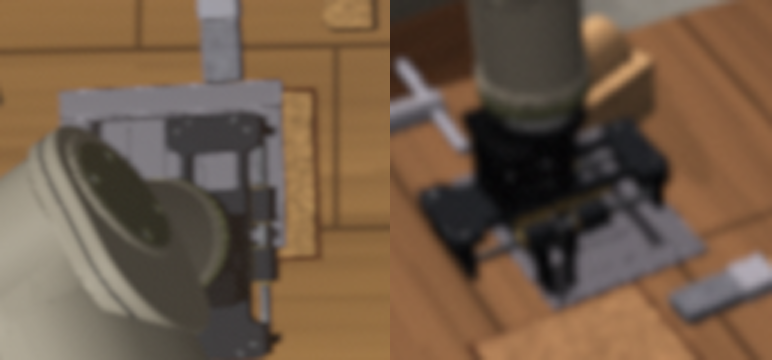

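The edges match the model to within 0.75 px: the liner (rim corners at (60,92) and (282,82) in the left half) is level to about 1° and centred at (0.487,0.332), 15 cm above the board. Handing in.

```bash
python3 -c "
from h import *
s,_=st(); print(abs(s['joint_vel']).max()); print(r.close_job())"
```

```text
t 19.23 pos [0.4277 0.2488 0.1894] F [ 0.1  0.8 -0.5] w 0.0095 g 55.0
yang 2.06 z [ 0.  0. -1.]
0.0016346946678881837
the job is handed in; nothing more can be done
None
```

The job is handed in at 19 s of the 64 s allowed: the crate was pushed home (not re-checked after the peel), and the top liner was peeled from its ear corner and is held still, level to about 1°, centred about 15 cm above the cork board farthest from the base.

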